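# Dial the batch counter to 5 and pin it

### The job

Set the batch counter on the saw table for the next batch: press a fingertip lightly on its ribbed rubber drum and roll the drum until the 5 stands centred in the little window, never pressing harder on the counter than 15 N. Then take the steel index pin from its wooden stand and push it gently (under 25 N) down the steel bush on the counter until its head sits fully home, let go, and leave the other things lying about where they are.

Things in the scene. Friction and masses are not known exactly. Their poses are not given: they have to be found in the camera images.
- counter: Grey steel batch counter fixed to the table, 150 x 140 x 121 mm. Origin: centre of its underside; z up; its sloped window side faces -x, +y is its left. A drum turns inside on a level axle along y. Left half (y 6 to 50 mm): the drum's ribbed rubber band, radius 44 mm, open from above; beside it the number case (y -60 to 4 mm, up to 121 mm high) and a cheek (y 52 to 60 mm, 78 mm high).
- counter_crown (a point): Nominal top of the rubber band, mid-width (0, 28, 106 mm in the counter's frame). The bearing is adjustable and this reading does not follow it: the real crown is anywhere from 6 mm lower to 6 mm higher, so feel for it.
- counter_window (a point): Centre of the window, 26 mm wide and 28 mm high, in the 45 degree face that looks forward and up. It shows one of the black figures 0 to 7 (18 mm high) on the white drum.
- counter_guide (a point): Centre of the mouth of the vertical hole in the steel bush on top of the counter (0, -41, 121 mm in its frame): 10 mm across, 12 mm long, 2 mm chamfer. Under it runs the drum's index wheel with a 9 mm slot for every number; the pin enters only if a number is centred to within about 0.1 rad, and then holds the drum.
- drum (a joint): Drum angle, rad. Number n is centred in the window at n x pi/4 (0.785), so 5 at 3.927. It grows when the drum's top is rolled away from the window side (to the counter's +x); 44 mm of rim travel is 1 rad. Range -0.15 to 5.65; starts between 1.3 and 3.0; stays where it is left.
- index_pin: Loose upright steel pin, 67 mm long, 60 g: shank 7 mm across, 33 mm long with a 5 mm tapered foot, then a ribbed round head 18 mm across, 34 mm high. Origin: centre of the foot's lower end; z up. It stands in the stand, head resting on the stand's top. Home in the bush, the head rests on the bush and the origin is 33 mm below counter_guide.
- pin_stand: Fixed wooden block 44 x 44 x 40 mm with a 10 mm hole in its top. Origin: centre of its underside. (Mind the fixed saw guard near the robot's left: x 0.17 to 0.29 m, y 0.02 to 0.59 m, 0.25 m high and higher towards its left; keep the arm's links clear of it.)
- offcut_a: Bystander: wooden offcut 55 x 140 x 18 mm, loose on the table. Origin: centre of its underside.
- masking_tape: Bystander: roll of masking tape, 104 mm across, 25 mm high, loose. Origin: centre of its underside.
- hinge_part: Bystander: steel hinge 64 x 60 x 8 mm, loose. Origin: centre of its underside.
- counter_axle (a point): Nominal drum axle, mid-band (0, 28, 62 mm). The drum hangs in a spring: pressed from above it starts to sink at 3 to 4 N, then 1 mm per 4 N, and stops hard after 5 mm. Turning takes about 3.5 N along the rim; 7 to 11 N of downward fingertip pressure grips without slip. Over 15 N fails.
- offcut_b: Bystander: wooden block 70 x 75 x 45 mm, loose. Origin: centre of its underside.

How it is judged:
On the way:
1. the 5 stands in the window (drum within 0.16 rad of 3.927) (value of joint drum between 3.767 and 4.087 rad), for 0.2 s.
At the end, for the whole second after the job is handed in: The drum stands within 0.1 rad of the 5 (3.927) and the index pin is upright, at rest in the bush with its head home (foot at least 30 mm below the bush's mouth, within 5 mm of its centre) (value of joint drum between 3.827 and 4.027 rad and z of index_pin in the frame of counter_guide below -0.03 m and horizontal distance between index_pin and counter_guide below 0.005 m and angle between index_pin's own z axis and vertical below 0.15 rad and linear speed of index_pin below 0.02 m/s); the robot touches nothing.
It fails at once if fingers press on the counter with more than 15 N (contact force between the fingers and counter above 15 N).
It fails at once if the pin is forced against the counter with more than 25 N (contact force between index_pin and counter above 25 N).
It fails at once if a bystander is moved more than 25 mm (distance of any of offcut_a, masking_tape, hinge_part, offcut_b from where it was at the start of the episode above 0.025 m).
It also fails if it takes over 72 s, if anything falls off the work surface, if the arm or the gripper's body presses on something with over 40 N, if the wrist force passes 120 N, or if a joint passes its speed limit or range.

### The arm

A 6-joint arm with a two-finger parallel gripper is mounted at the origin on the work surface; the furniture and walls round the work are solid. World frame = base frame: x ahead of the robot, y to its left, z up, the work surface at z = 0. Lengths are in m, angles in rad, forces in N, time in s.
With the tool pointing down it reaches from about 0.425 to 0.95 m from the base axis. Payload 3.5 kg.
Tool frame: the origin (TCP) lies midway between the tips of the shut fingers; the grasp point (between the pads) lies 19 mm behind it (ctrl.pinch_z is the distance from the TCP to the grasp point, in m); z points along the fingers, y is the line along which they close (so a half turn about z gives the same grasp; the last joint's range is limited). The gripper opens to 85 mm and grips with 20 to 120 N. Pads are 22 mm wide; open, the fingers measure 114 mm over their backs; the gripper's body (76 mm by 85 mm) begins 54 mm behind the grasp point. The pads swing forward as they close: fully open they stand 13 mm farther back than shut.
Start: joints at [-0.15, 0.286, 1.577, -0, 1.279, -0.15], TCP at [0.675, 0, 0.231] pointing down, gripper open.
Joint ranges: [-2.77, 2.77], [-0.9, 2.22], [0.21, 2.48], [-1.53, 4.67], [0.24, 2.81], [-2.84, 2.84]. Speed limits (rad/s): [2.79, 2.79, 3.14, 3.14, 3.14, 3.14].

### API

Orientations are given as a unit quaternion [x, y, z, w].
In Python, from plant import get_state, viewer, sign_off, ctrl gives the robot as it stands. The module is installed in compiled form; this text tells all that it offers.
- The arm moves only by the shell command python3 -m handwheel 'ROWS' [FORCE]. ROWS is JSON, a list that holds one entry, the list of rows, each a list of 5 numbers: the finger opening in m, from 0 to 0.0854, then the shift along the tool's x, y, z in m, then the turn about the tool's z in degrees. In form: [[[claw, x, y, z, spin], ...]]. A call has 1 to 12 rows; each row shifts and turns the commanded pose from where the row before left it, along the tool's axes as they then stand; what a row does not reach is not made up. A row lasts 1/12 s, in which the tool goes at most 41.7 mm and 7.16 degrees, less where a joint would pass 70% of its speed; a pose out of reach is approached as far as the arm can. A call is refused whole if a number of a shift passes 0.0417 or a number of a turn 7.16, either way. A call with a gripper value outside its range is refused whole. The fingers move at their own pace and stop on an object; FORCE is the grip in N (left out, the last holds). Time passes only in rows, so rows that do not move let the fingers close. It gives the time, the measured TCP pose, the force, the opening and the grip force at its end, in the units of the state.
- get_state(): the state, without advancing time (a new reading comes with each control period).
- viewer.read_camera(name): name is "scene" or "top" or "wrist"; returns the picture (480x640x3 uint8, blue, green, red); there is no depth.
- viewer.camera_params(name): a dict with "fov_y" (degrees; the focal length in pixels is half the picture's height over the tangent of half this angle, whatever the lens; pixels are square), "cx", "cy" (the principal point, pixels), "xyz" and "attitude" of the camera in the world; the wrist camera has in their place "hand_eye" (4x4, takes a point from camera to tool coordinates, whose origin is the TCP and whose axes are the flange's). Camera axes: x right, y up, looking along -z (the intrinsics and any distortion apply to the point x, -y, -z); pixel columns grow to the right and rows downward; lengths in m; the calibration is good to about 2 mm. A picture is of the moment at which its call begins: read the wrist's pose just before it. camera_params takes no time and is no camera call.
- sign_off(): hands the job in; it is judged then, once.
Trained networks look in the newest picture that a camera, given by its name, has taken for a name from the list of things; names that differ only in an ending like _2 or _b are one class to them, and where a whole thing is asked for, a point or a joint stands for the part that bears it (a point fixed in the world has none). Each returns a list of dicts, best first, with "confidence" (0 to 1); they miss things now and then, are a little off and sometimes report something else, mostly with a low value. They report only what shows in the picture. A call takes as long as a camera call.
- viewer.look_for(camera, name): "extent" ([left, top, width, height] as shares, 0 to 1, of the picture: columns of its width, rows of its height, round what is visible of it).
- viewer.outline_of(camera, name): "mask" (480x640 bool, what is visible of it) and "extent" ([left, top, width, height] as shares, 0 to 1, of the picture: columns of its width, rows of its height, round what is visible of it).
- viewer.pinpoint(camera, name): "xy" ([column, row] as shares, 0 to 1, of the picture: columns of its width, rows of its height: a listed point, or the origin of a listed thing).
The state is a dict: "time": time; "qpos": joint angles; "dq": joint speeds; "joint_efforts": joint torques, N m; "eef_pos": TCP position; "tcp_rot": TCP orientation; "contact_force": force on the tool from outside, world axes, zero at the start; "wrist_torque": the same for the moment, N m; "opening": opening from 0.0 (shut) to 1.0 (fully open); "finger_force": force on a finger pad.
Only numpy, scipy, OpenCV 4.12 (cv2) and the standard library are available. Lean on these libraries where they do the work, as an engineer would, in place of code of your own. Each camera call takes 0.05 s, during which the arm holds its last target. There are 200 camera calls.

## Working session

There is one attempt and no reset: what is moved stays moved. The work goes in short steps, Python scripts to look and compute and a shell command to move; the robot and the scene stay as the last step left them, time stands still between calls to the robot, and variables do not carry over. Pictures are saved under pics/ and viewed, at most 10 in all, crops included, and the job is handed in when it is done.

```bash
mkdir -p pics; cat > h.py <<'E'
import numpy as np, cv2
from scipy.spatial.transform import Rotation as R
from plant import get_state, viewer, sign_off, ctrl
def cam(name):
    p=viewer.camera_params(name)
    f=240/np.tan(np.radians(p["fov_y"])/2)
    if "hand_eye" in p:
        s=get_state(); T=np.eye(4); T[:3,:3]=R.from_quat(s["tcp_rot"]).as_matrix(); T[:3,3]=s["eef_pos"]
        T=T@np.array(p["hand_eye"])
    else:
        T=np.eye(4); a=np.array(p["attitude"]); T[:3,:3]=R.from_quat(a).as_matrix() if a.size==4 else a.reshape(3,3); T[:3,3]=p["xyz"]
    return p,f,T
def ray(c,xy):
    p,f,T=c; u,v=xy
    d=np.array([(u-p["cx"])/f,-(v-p["cy"])/f,-1]); return T[:3,3],T[:3,:3]@d
def atz(c,xy,z):
    o,d=ray(c,xy); return o+d*(z-o[2])/d[2]
def tri(rays):
    A=0;b=0
    for o,d in rays:
        d=d/np.linalg.norm(d);P=np.eye(3)-np.outer(d,d);A=A+P;b=b+P@o
    return np.linalg.solve(A,b)
E
python3 - <<'E'
from h import *
np.set_printoptions(precision=4,suppress=True)
s=get_state();print(s)
for n in("scene","top","wrist"):
    print(n,viewer.camera_params(n))
    c=cam(n); im=viewer.read_camera(n); cv2.imwrite(f"pics/{n}0.png",im)
    for t in("counter_crown","counter_window","counter_guide","index_pin","pin_stand","counter"):
        for r in viewer.pinpoint(n,t)[:2]:
            xy=np.array(r["xy"])*[640,480]
            z={"counter_crown":.106,"counter_window":.09,"counter_guide":.121,"index_pin":.007}.get(t,0)
            print(t,round(r["confidence"],2),xy,atz(c,xy,z))
E
```

```text
{'time': 0.0, 'qpos': array([-0.15  ,  0.2872,  1.5781,  0.    ,  1.2787, -0.15  ]), 'dq': array([-0.0016, -0.001 , -0.0005,  0.0011,  0.0006,  0.002 ]), 'joint_efforts': array([ -0.0002, -40.5981, -29.2628,  -0.0002,   0.0058,   0.    ]), 'eef_pos': array([0.6743, 0.0001, 0.2299]), 'tcp_rot': array([ 0.7071,  0.7071, -0.0007, -0.001 ]), 'contact_force': array([ 0.2128, -0.0102, -0.2257]), 'wrist_torque': array([-0.0294, -0.0188, -0.0043]), 'finger_force': 0.0, 'opening': 0.9947797805757184}
scene {'fov_y': 51.938809066218454, 'cx': 315.61142112751753, 'cy': 235.5781798263313, 'xyz': array([ 0.0387, -0.2737,  0.7132]), 'attitude': array([ 0.3471, -0.1787, -0.4039,  0.8273])}
counter_crown 0.8 [300.288 259.824] [0.4792 0.0863 0.106 ]
counter_window 0.7 [310.72  285.888] [0.4557 0.0455 0.09  ]
counter_window 0.69 [452.672 311.616] [ 0.553  -0.1627  0.09  ]
counter_guide 0.73 [336.    272.208] [0.4827 0.0154 0.121 ]
index_pin 0.66 [221.312 233.808] [0.507  0.3185 0.007 ]
pin_stand 0.6 [220.224 235.584] [0.5065 0.3223 0.    ]
counter 0.78 [312.832 306.912] [0.4793 0.0581 0.    ]
top {'fo
[... 387 characters left out ...]
2] [0.514 0.324 0.007]
counter 0.56 [339.072 286.704] [0.4757 0.0587 0.    ]
wrist {'fov_y': 68.33157094144087, 'cx': 318.261541545433, 'cy': 236.103370421962, 'hand_eye': array([[ 0.0007,  0.9523,  0.3053,  0.0768],
       [ 1.    , -0.0008,  0.0001, -0.0001],
       [ 0.0004,  0.3053, -0.9523, -0.1425],
       [ 0.    ,  0.    ,  0.    ,  1.    ]])}
counter_crown 0.63 [ 37.888 110.304] [0.4746 0.0852 0.106 ]
counter_window 0.97 [ 32.32 173.28] [0.4468 0.0383 0.09  ]
counter_guide 0.8 [ 61.376 205.584] [0.4871 0.0191 0.121 ]
index_pin 0.26 [ 61.184 207.792] [ 0.4017 -0.0094  0.007 ]
pin_stand 0.72 [ 79.104 110.496] [0.4364 0.0883 0.    ]
counter 0.82 [121.728 138.   ] [0.4744 0.0619 0.    ]
```

View pics/scene0.png

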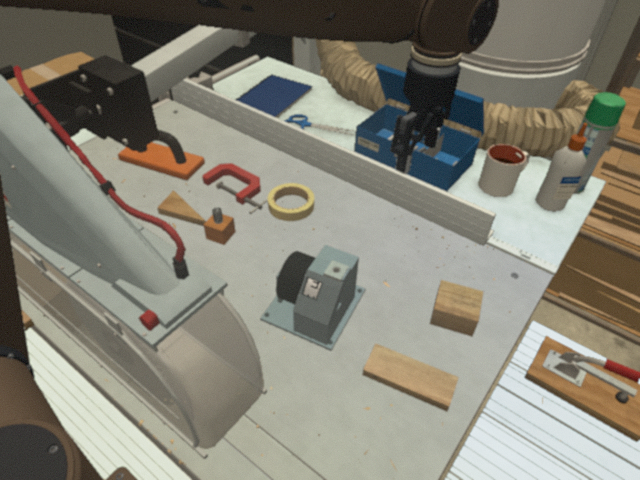

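View pics/top0.png

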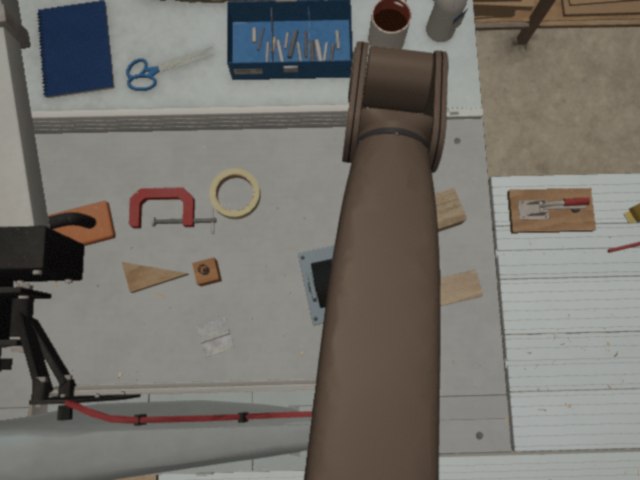

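Both pictures agree: the counter is near (312,295) in the scene picture with its drum on the left, and the stand with the pin is at (220,228). Moving over the counter for a close look.

```bash
python3 -m handwheel '[[[0,0.01,-0.033,0,0],[0,0.01,-0.033,0,0],[0,0.01,-0.033,0,0],[0,0.01,-0.033,0,0],[0,0.01,-0.033,0,0],[0,0.01,-0.033,0,0],[0,0,0,0,0],[0,0,0,0,0]]]' 40
cat > look.py <<'E'
import sys
from h import *
np.set_printoptions(precision=4,suppress=True)
c=cam("wrist"); im=viewer.read_camera("wrist"); cv2.imwrite(f"pics/{sys.argv[1]}.png",im)
Z={"counter_crown":.106,"counter_window":.09,"counter_guide":.121,"index_pin":.007}
for t in sys.argv[2:]:
    for r in viewer.pinpoint("wrist",t)[:2]:
        xy=np.array(r["xy"])*[640,480]
        print(t,round(r["confidence"],2),xy,atz(c,xy,Z.get(t,0)))
E
python3 look.py w1 counter_crown counter_window counter_guide counter
```

```text
time: 1.72
eef_pos: [0.4758, 0.0605, 0.2314]
tcp_rot: [0.707, 0.707, 0.0, 0.0]
contact_force: [0.6, 0.5, 0.5]
opening: 0.002
finger_force: 0.0
counter_crown 0.85 [316.992 195.216] [0.4748 0.0844 0.106 ]
counter_window 0.65 [289.088 247.296] [0.451  0.0363 0.09  ]
counter_guide 0.9 [335.296 281.808] [0.4892 0.0187 0.121 ]
counter 0.58 [318.208 199.584] [0.4758 0.0587 0.    ]
```

View pics/w1.png

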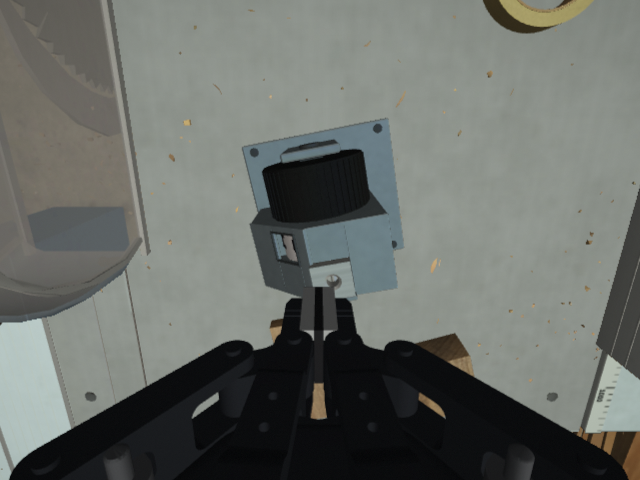

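The picture shows the counter square near (320,210), yawed about +11.5°, drum at (317,190), bush at (335,282), window at (289,247). I zoom in on the window next, and meanwhile move the shut fingers to just above the crown.

```bash
python3 - <<'E'
import cv2
im=cv2.imread("pics/w1.png")[215:290,250:350]; cv2.imwrite("pics/w1c.png",cv2.resize(im,None,fx=7,fy=7,interpolation=cv2.INTER_CUBIC))
E
python3 -m handwheel '[[[0,0.006,0,0.02,-5.75],[0,0.006,0,0.02,-5.75],[0,0.006,-0.002,0.02,0],[0,0.006,-0.002,0.02,0],[0,0,0,0.02,0],[0,0,0,0,0],[0,0,0,0,0]]]'
python3 - <<'E'
from h import *
s=get_state(); M=R.from_quat(s["tcp_rot"]).as_matrix(); print(M.round(3)); print("to crown(tool)",M.T@(np.array([.475,.0848,.106])-s["eef_pos"]))
E
```

```text
time: 2.55
eef_pos: [0.47, 0.0828, 0.1304]
tcp_rot: [0.633, 0.774, -0.001, -0.001]
contact_force: [-0.1, 0.7, 0.0]
opening: 0.001
finger_force: 0.0
[[-0.199  0.98  -0.003]
 [ 0.98   0.199  0.   ]
 [ 0.001 -0.003 -1.   ]]
to crown(tool) [0.00097312 0.00538379 0.02440984]
```

View pics/w1c.png

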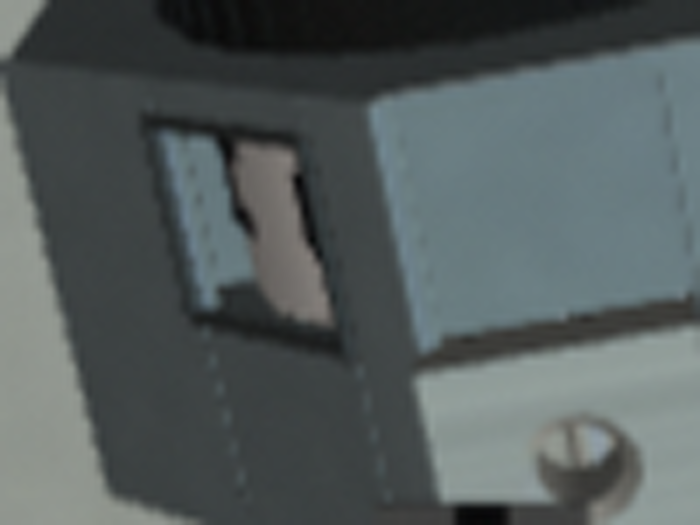

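```bash
python3 -m handwheel '[[[0,0,0,-0.04,-7],[0,-0.01,0,0,-7],[0,-0.01,0,0,-7],[0,-0.01,0,0,-7],[0,-0.01,0,0,-7],[0,0,0,0,-7],[0,0,0,0,-7],[0,0,0,0,-7],[0,0,0,0,-7],[0,0,0,0,-7],[0,0,0,0,-7],[0,0,0,0,-7]]]'
python3 -m handwheel '[[[0,0,0,0,-6],[0,0,0,0,0],[0,0,0,0,0]]]'
python3 look.py w2 counter_window counter_guide counter_crown
python3 - <<'E'
from h import *
im=cv2.imread("pics/w2.png")
r=viewer.pinpoint("wrist","counter_window")[0]["xy"]; x,y=int(r[0]*640),int(r[1]*480)
a=cv2.resize(im[max(0,y-40):y+40,max(0,x-50):x+50],(700,560),interpolation=cv2.INTER_CUBIC)
cv2.imwrite("pics/w2c.png",a)
E
```

```text
time: 3.55
eef_pos: [0.491, 0.0478, 0.1737]
tcp_rot: [-0.051, 0.999, -0.0, 0.002]
contact_force: [1.2, -0.6, -0.3]
opening: -0.002
finger_force: 0.0
time: 3.8
eef_pos: [0.4906, 0.0479, 0.1731]
tcp_rot: [-0.099, 0.995, -0.0, 0.001]
contact_force: [0.3, -0.2, -0.5]
opening: 0.002
finger_force: 0.0
counter_window 0.6 [315.584 182.688] [0.45   0.0367 0.09  ]
counter_guide 0.76 [272.512 247.92 ] [0.4874 0.0187 0.121 ]
counter_crown 0.83 [385.472 241.584] [0.475  0.0863 0.106 ]
```

View pics/w2c.png

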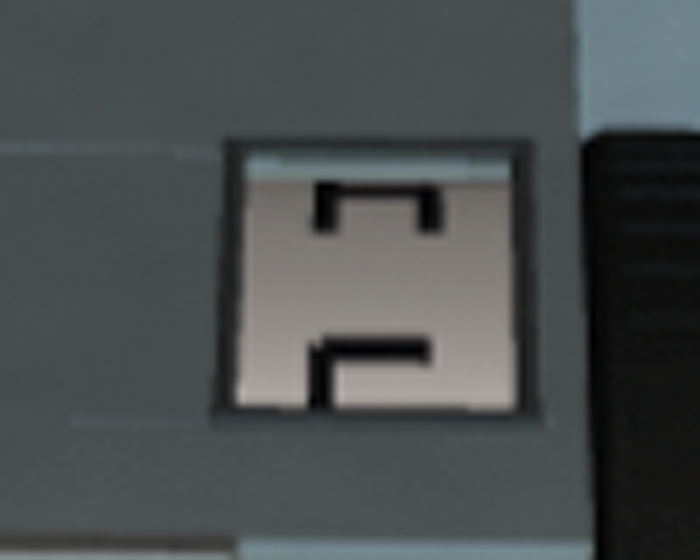

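In the crop (rotated 180°) the bottom half of a 3 leaves at the window's upper edge and the top of a 4 enters below, so the drum is at about 2.7 rad and needs roughly 54 mm of rim travel. This tool orientation (22 mm tip along the roll) suits rolling, so I keep it.

```bash
cat > to.py <<'E'
from h import *
import sys
s=get_state(); M=R.from_quat(s["tcp_rot"]).as_matrix(); t=np.array(eval(sys.argv[1]))
print("z",s["eef_pos"][2].round(4),"tool delta mm",(1000*M.T@(t-s["eef_pos"])).round(1),"F",s["contact_force"].round(2))
E
python3 to.py '[.475,.085,.106]'
```

```text
z 0.1716 tool delta mm [ 6.9 38.9 65.6] F [0.02 0.19 0.14]
```

```bash
python3 -m handwheel '[[[0,0.008,0.0195,0,0],[0,0.008,0.0195,0,0],[0,0,0,0.02,0],[0,0,0,0.02,0],[0,0,0,0.012,0],[0,0,0,0,0],[0,0,0,0,0],[0,0,0,0,0]]]'; python3 to.py '[.475,.085,.106]'
```

```text
time: 4.72
eef_pos: [0.4665, 0.0833, 0.1202]
tcp_rot: [-0.1, 0.995, -0.0, 0.001]
contact_force: [0.5, -0.8, 0.5]
opening: -0.005
finger_force: 0.0
z 0.1202 tool delta mm [-8.6  0.  14.3] F [ 0.48 -0.79  0.5 ]
```

```bash
python3 -m handwheel '[[[0,0,0,0.003,0],[0,0,0,0.003,0],[0,0,0,0,0]]]'; python3 -m handwheel '[[[0,0,0,0.001,0],[0,0,0,0.001,0],[0,0,0,0,0]]]'|grep -E "eef|contact"; python3 -m handwheel '[[[0,0,0,0.001,0],[0,0,0,0,0]]]'|grep -E "eef|contact"
```

```text
time: 4.97
eef_pos: [0.4659, 0.0833, 0.1133]
tcp_rot: [-0.1, 0.995, -0.0, 0.0]
contact_force: [-0.6, 0.6, -0.3]
opening: -0.002
finger_force: 0.0
eef_pos: [0.4658, 0.0833, 0.1112]
contact_force: [0.4, 0.6, -0.7]
eef_pos: [0.4658, 0.0833, 0.1102]
contact_force: [0.3, 0.0, -0.2]
```

```bash
for i in 1 ; do python3 -m handwheel '[[[0,0,0,0.001,0],[0,0,0,0,0]]]'|grep -E "eef|contact"; python3 -m handwheel '[[[0,0,0,0.001,0],[0,0,0,0,0]]]'|grep -E "eef|contact"; done
```

```text
eef_pos: [0.4657, 0.0833, 0.1091]
contact_force: [0.3, 0.5, -0.4]
eef_pos: [0.4657, 0.0833, 0.1081]
contact_force: [-0.0, 0.0, -1.1]
```

```bash
python3 -m handwheel '[[[0,0,0,0.001,0],[0,0,0,0,0]]]'|grep -E "eef|contact"
```

```text
eef_pos: [0.4657, 0.0833, 0.1071]
contact_force: [-0.6, -0.0, -0.2]
```

```bash
python3 -m handwheel '[[[0,0,0,0.001,0],[0,0,0,0,0]]]'|grep -E "eef|contact"
```

```text
eef_pos: [0.466, 0.0833, 0.1066]
contact_force: [0.0, 0.5, 1.1]
```

```bash
python3 -m handwheel '[[[0,0,0,0.0007,0],[0,0,0,0,0]]]'|grep -E "eef|contact"
```

```text
eef_pos: [0.466, 0.0834, 0.1062]
contact_force: [-1.9, -0.9, 4.6]
```

```bash
python3 -m handwheel '[[[0,0,0,0.0007,0],[0,0,0,0,0]]]'|grep -E "eef|contact"
```

```text
eef_pos: [0.466, 0.0834, 0.1057]
contact_force: [-2.7, -0.5, 6.4]
```

```bash
python3 -m handwheel '[[[0,-0.002,0,0.0002,0],[0,-0.002,0,0,0],[0,0,0,0,0]]]'|grep -E "eef|contact"
```

```text
eef_pos: [0.4701, 0.0842, 0.1057]
contact_force: [-3.1, -0.3, 7.3]
```

```bash
python3 -m handwheel '[[[0,-0.002,0,0.0003,0],[0,-0.002,0,0,0],[0,0,0,0,0]]]'|grep -E "eef|contact"
```

```text
eef_pos: [0.4742, 0.0849, 0.1056]
contact_force: [-1.6, 0.0, 7.3]
```

```bash
python3 -m handwheel '[[[0,-0.002,0,0,0],[0,-0.002,0,0,0],[0,-0.001,0,0,0],[0,0,0,0,0]]]'|grep -E "eef|contact"
```

```text
eef_pos: [0.4789, 0.0858, 0.1055]
contact_force: [-3.4, -0.3, 7.9]
```

```bash
python3 -m handwheel '[[[0,-0.002,0,0,0],[0,-0.002,0,0,0],[0,0,0,0,0]]]'|grep -E "eef|contact"
```

```text
eef_pos: [0.483, 0.0866, 0.1055]
contact_force: [-3.4, -0.2, 8.0]
```

```bash
python3 -m handwheel '[[[0,0,0,-0.006,0],[0,0.009,0,0,0],[0,0.009,0,0,0],[0,0,0,0.003,0],[0,0,0,0.002,0],[0,0,0,0.0007,0],[0,0,0,0,0]]]'|grep -E "eef|contact"
```

```text
eef_pos: [0.4642, 0.0833, 0.1052]
contact_force: [-4.8, 0.9, 6.6]
```

```bash
python3 -m handwheel '[[[0,0,0,0.0003,0],[0,-0.002,0,0,0],[0,-0.002,0,0,0],[0,0,0,0,0]]]'|grep -E "eef|contact"
```

```text
eef_pos: [0.4691, 0.0842, 0.1054]
contact_force: [-3.1, 1.8, 7.9]
```

```bash
python3 -m handwheel '[[[0,-0.002,0,0,0],[0,-0.002,0,0,0],[0,-0.002,0,0,0],[0,-0.002,0,0,0],[0,-0.002,0,0,0],[0,-0.002,0,0,0],[0,-0.002,0,0,0],[0,0,0,0,0]]]'|grep -E "eef|contact"
```

```text
eef_pos: [0.4829, 0.0868, 0.1054]
contact_force: [-2.5, 0.1, 7.7]
```

```bash
python3 -m handwheel '[[[0,0,0,-0.006,0],[0,0.009,0,0,0],[0,0.009,0,0,0],[0,0,0,0,0],[0,0,0,0,0]]]'|grep -E "eef|contact"
python3 look.py w3 counter_window
python3 - <<'E'
from h import *
im=cv2.imread("pics/w3.png")
r=viewer.pinpoint("wrist","counter_window")[0]["xy"]; x,y=int(r[0]*640),int(r[1]*480)
cv2.imwrite("pics/w3c.png",cv2.resize(im[max(0,y-40):y+40,max(0,x-50):x+50],(700,560),interpolation=cv2.INTER_CUBIC))
E
```

```text
eef_pos: [0.4635, 0.083, 0.1096]
contact_force: [0.4, 0.0, -0.3]
counter_window 0.55 [235.328 246.816] [0.451 0.038 0.09 ]
```

View pics/w3c.png

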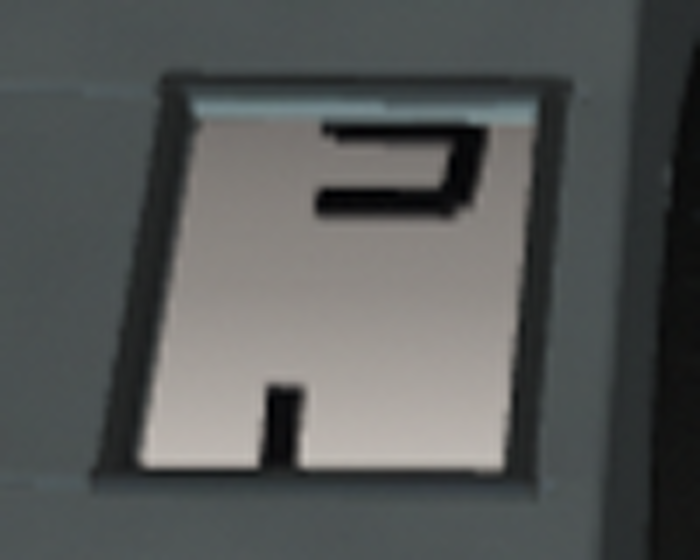

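The view (rotated 180°) shows the foot of the 4 leaving at the top and the top half of the 5 entering below: about 3.5 rad, one more ~18 mm stroke.

```bash
python3 -m handwheel '[[[0,0,0,0.003,0],[0,0,0,0.002,0],[0,0,0,0.0007,0],[0,0,0,0,0]]]'|grep -E "eef|contact"
```

```text
eef_pos: [0.4654, 0.0831, 0.1056]
contact_force: [-2.4, 0.1, 6.4]
```

```bash
python3 -m handwheel '[[[0,0,0,0.0003,0],[0,-0.002,0,0,0],[0,-0.002,0,0,0],[0,0,0,0,0]]]'|grep -E "eef|contact"
```

```text
eef_pos: [0.4693, 0.0839, 0.1056]
contact_force: [-3.4, -0.3, 7.2]
```

```bash
python3 -m handwheel '[[[0,-0.002,0,0,0],[0,-0.002,0,0,0],[0,-0.002,0,0,0],[0,-0.002,0,0,0],[0,-0.002,0,0,0],[0,-0.002,0,0,0],[0,-0.002,0,0,0],[0,0,0,0,0]]]'|grep -E "eef|contact"
```

```text
eef_pos: [0.4831, 0.0865, 0.1056]
contact_force: [-2.3, -1.5, 6.7]
```

```bash
python3 -m handwheel '[[[0,0,0,-0.02,0],[0,0.009,0,-0.04,0],[0,-0.009,-0.02,0,0],[0,0,-0.02,0,0],[0,0,0,0,0],[0,0,0,0,0],[0,0,0,0,0]]]'|grep -E "eef|contact"
python3 look.py w4 counter_window counter_guide
python3 - <<'E'
from h import *
im=cv2.imread("pics/w4.png")
r=viewer.pinpoint("wrist","counter_window")[0]["xy"]; x,y=int(r[0]*640),int(r[1]*480); print(x-40,y-36)
cv2.imwrite("pics/w4c.png",cv2.resize(im[y-36:y+84,x-80:x+80],(800,600),interpolation=cv2.INTER_CUBIC))
E
```

```text
eef_pos: [0.4899, 0.0478, 0.1636]
contact_force: [-0.6, -0.6, -0.1]
counter_window 0.72 [274.496 253.68 ] [0.4983 0.0192 0.09  ]
counter_window 0.57 [316.672 190.608] [0.4522 0.0379 0.09  ]
counter_guide 0.77 [270.08  253.824] [0.4867 0.0184 0.121 ]
234 217
```

View pics/w4c.png

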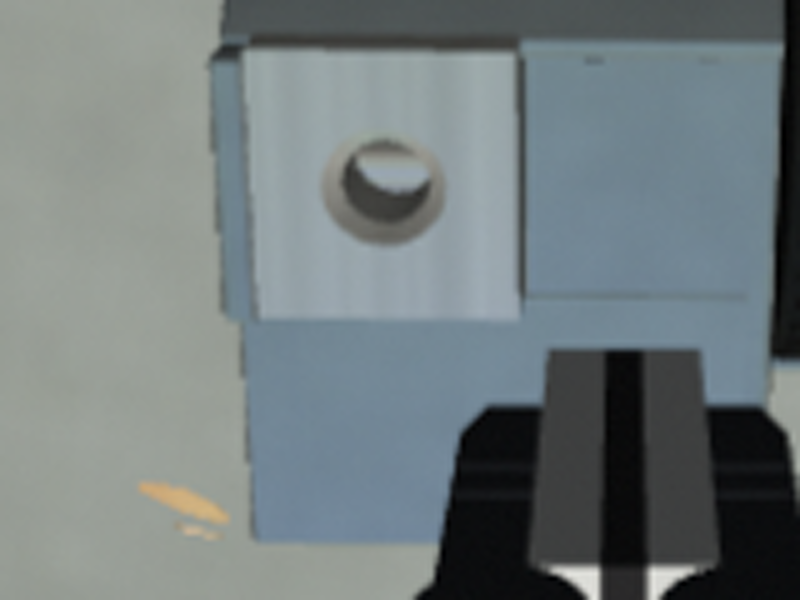

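The crop caught the bush rather than the window. I crop again at the other detection (317,190) and measure the figure's edges numerically.

```bash
python3 - <<'E'
from h import *
im=cv2.imread("pics/w4.png")
cv2.imwrite("pics/w4d.png",cv2.resize(im[150:230,267:367],(700,560),interpolation=cv2.INTER_CUBIC))
p,f,T=cam("wrist")
yaw=np.radians(11.4); C=np.array([.488,.0187,0]) # guide axis
ex=np.array([np.cos(yaw),np.sin(yaw),0])
def ang(u,v,r):
    o,d=ray((p,f,T),(u,v)); ox,oz=(o-C)@ex,o[2]-.062; dx,dz=d@ex,d[2]
    a=dx*dx+dz*dz;b=ox*dx+oz*dz;c=ox*ox+oz*oz-r*r
    t=(-b-np.sqrt(b*b-a*c))/a; return np.degrees(np.arctan2(oz+t*dz,-(ox+t*dx)))
for r in(.038,.040,.042): print(r,[(v,round(ang(317,v,r),1)) for v in range(170,216,3)])
E
```

```text
0.038 [(170, np.float64(nan)), (173, np.float64(-1.1)), (176, np.float64(12.0)), (179, np.float64(19.3)), (182, np.float64(25.0)), (185, np.float64(29.8)), (188, np.float64(34.1)), (191, np.float64(38.0)), (194, np.float64(41.7)), (197, np.float64(45.1)), (200, np.float64(48.4)), (203, np.float64(51.6)), (206, np.float64(54.6)), (209, np.float64(57.6)), (212, np.float64(60.5)), (215, np.float64(63.3))]
0.04 [(170, np.float64(-1.6)), (173, np.float64(11.7)), (176, np.float64(18.8)), (179, np.float64(24.3)), (182, np.float64(29.0)), (185, np.float64(33.2)), (188, np.float64(37.0)), (191, np.float64(40.5)), (194, np.float64(43.8)), (197, np.float64(47.0)), (200, np.float64(50.0)), (203, np.float64(52.9)), (206, np.float64(55.8)), (209, np.float64(58.6)), (212, np.float64(61.3)), (215, np.float64(64.0))]
0.042 [(170, np.float64(11.4)), (173, np.float64(18.4)), (176, np.float64(23.8)), (179, np.float64(28.3)), (182, np.float64(32.4)), (185, np.float64(36.0)), (188, np.float64(39.5)), (191, np.float64(42.7)), (194, np.float64(45.7)), (197, np.float64(48.6)), (200, np.float64(51.5)), (203, np.float64(54.2)), (206, np.float64(56.9)), (209, np.float64(59.5)), (212, np.float64(62.0)), (215, np.float64(64.5))]<stdin>:10: RuntimeWarning: invalid value encountered in sqrt
```

View pics/w4d.png

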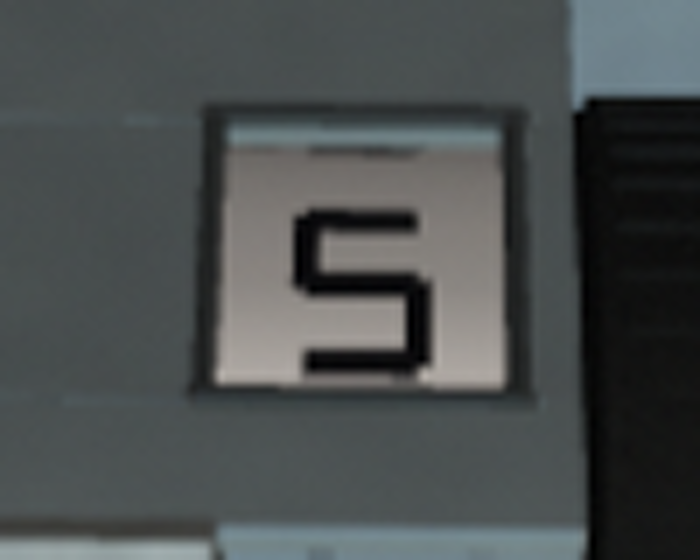

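```bash
python3 - <<'E'
from h import *
from scipy.optimize import least_squares
p,f,T=cam("wrist"); yaw=np.radians(11.4); C=np.array([.488,.0187,0]); ex=np.array([np.cos(yaw),np.sin(yaw),0]); ey=np.array([-ex[1],ex[0],0])
def proj(x,z):  # counter x,z -> row, at y=-24 world line
    P=C+ex*x+ey*.014+[0,0,z]; q=T[:3,:3].T@(P-T[:3,3]); return p["cy"]-f*q[1]/-q[2]
def pt(th,r,dx,dz): return proj(-r*np.cos(th)+dx,.062+dz+r*np.sin(th))
rows=np.array([180.3,190.4,203.6,171.4])
def res(q,full=1):
    r,dx,dz,ph=q[0]/1e3,q[1]/1e3,q[2]/1e3,q[3]
    a=[ph-.009/r,ph,ph+.009/r,ph-np.pi/4+.009/r]
    e=np.array([pt(t,r,dx,dz) for t in a])-rows
    return np.r_[e/.5,q[1]/2,q[2]/1.5]
s=least_squares(res,[41,0,0,.785]); cov=np.linalg.inv(s.jac.T@s.jac)
print(s.x,"ph-45deg",s.x[3]-np.pi/4,"sd",np.sqrt(np.diag(cov)),s.fun)
c=.044/np.sqrt(2)
for D in(.042,.044,.046):
  a=np.array([-D,D])/np.sqrt(2); 
  print(D,[proj(a[0]+k*.014/np.sqrt(2),.062+a[1]+k*.014/np.sqrt(2)) for k in(-1,0,1)])
E
```

```text
[39.50439125 -1.13028284  0.06310817  0.72651224] ph-45deg -0.05888592297428108 sd [1.42790716 1.63208008 1.49879115 0.02717139] [ 0.43215956  0.50026163 -0.63682176 -0.20723669 -0.56514142  0.04207211]
0.042 [np.float64(174.74505757038034), np.float64(193.21019457995882), np.float64(212.8006558970571)]
0.044 [np.float64(172.79040476651755), np.float64(191.34979888564456), np.float64(211.04989217661733)]
0.046 [np.float64(170.80413978833323), np.float64(189.4584108835146), np.float64(209.26905850872762)]
```

The 5 stands in the window, about 0.05 rad short of centre by the fit. One 2–3 mm nudge, then the pin.

```bash
python3 -m handwheel '[[[0,0,0.02,0,0],[0,0.004,0.02,0,0],[0,0,0,0.03,0],[0,0,0,0.024,0],[0,0,0,0,0],[0,0,0,0,0]]]'|grep -E "eef|contact"; python3 to.py '[.475,.085,.1056]'
```

```text
eef_pos: [0.4778, 0.0863, 0.1098]
contact_force: [-0.0, 0.4, 0.0]
z 0.1098 tool delta mm [ 3.  -0.7  4.2] F [-0.03  0.35  0.02]
```

```bash
python3 -m handwheel '[[[0,0,0,0.002,0],[0,0,0,0.001,0],[0,0,0,0.0007,0],[0,0,0,0,0]]]'|grep -E "eef|contact"
```

```text
eef_pos: [0.4789, 0.0858, 0.1074]
contact_force: [-0.5, -0.1, -0.8]
```

```bash
python3 -m handwheel '[[[0,0,0,0.001,0],[0,0,0,0,0],[0,0,0,0,0]]]'|grep -E "eef|contact"
```

```text
eef_pos: [0.4791, 0.0858, 0.1065]
contact_force: [-0.7, 0.4, 4.1]
```

```bash
python3 -m handwheel '[[[0,0,0,0.0011,0],[0,0,0,0,0],[0,0,0,0,0]]]'|grep -E "eef|contact"
```

```text
eef_pos: [0.4791, 0.0859, 0.1058]
contact_force: [-1.8, 0.3, 6.3]
```

```bash
python3 -m handwheel '[[[0,-0.001,0,0.0003,0],[0,-0.0012,0,0,0],[0,0,0,0,0],[0,0,0,0,0]]]'|grep -E "eef|contact"
```

```text
eef_pos: [0.481, 0.0862, 0.1055]
contact_force: [-3.4, -1.3, 8.0]
```

```bash
python3 -m handwheel '[[[0,0,0,-0.02,0],[0,0,0,-0.035,0],[0,0,-0.02,-0.006,0],[0,0,-0.02,0,0],[0,0,0,0,0],[0,0,0,0,0],[0,0,0,0,0]]]'|grep -E "eef|contact"
python3 look.py w5 counter_window counter_guide
python3 - <<'E'
from h import *
im=cv2.imread("pics/w5.png"); g=cv2.cvtColor(im,6)
print(g[160:215,308:330].min(1).tolist())
print(cam("wrist")[2][:3,3])
E
```

```text
eef_pos: [0.488, 0.0475, 0.1644]
contact_force: [0.2, 0.5, -0.5]
counter_window 0.56 [317.376 191.904] [0.4512 0.0382 0.09  ]
counter_guide 0.7 [ 91.328 304.608] [ 0.5376 -0.0799  0.121 ]
counter_guide 0.57 [269.632 256.8  ] [0.487 0.018 0.121]
[76, 76, 76, 76, 77, 77, 76, 64, 42, 52, 64, 94, 121, 95, 68, 91, 107, 110, 112, 115, 116, 118, 94, 25, 9, 10, 9, 10, 9, 10, 9, 9, 9, 9, 11, 12, 9, 10, 11, 10, 10, 11, 10, 10, 12, 12, 78, 105, 53, 50, 63, 70, 76, 77, 77]
[0.41151295 0.03059519 0.30714524]
```

```bash
python3 -m handwheel '[[[0.05,-0.0094,0.033,-0.01,0],[0.05,-0.0094,0.033,-0.01,0],[0.05,-0.0094,0.033,-0.01,0],[0.05,-0.0094,0.033,-0.01,0],[0.05,-0.0094,0.033,0,0],[0.05,-0.0094,0.033,0,0],[0.05,-0.0094,0.033,0,0],[0.05,-0.0094,0.033,0,0],[0.05,0,0,0,0],[0.05,0,0,0,0]]]' 40
python3 look.py w6 index_pin pin_stand
python3 - <<'E'
from h import *
# head top centre from mask, z=.074
c=cam("wrist")
for n in("index_pin","pin_stand"):
  for r in viewer.outline_of("wrist",n)[:1]:
    m=r["mask"]; ys,xs=np.nonzero(m); print(n,r["confidence"],xs.min(),xs.max(),ys.min(),ys.max(),atz(c,(xs.mean(),ys.mean()),.06))
cv2.imwrite("pics/w6c.png",cv2.resize(cv2.imread("pics/w6.png")[80:400,100:540],None,fx=1.7,fy=1.7))
E
```

```text
time: 14.97
eef_pos: [0.5088, 0.3228, 0.2045]
tcp_rot: [-0.102, 0.995, -0.0, -0.001]
contact_force: [-0.1, -1.6, 0.2]
opening: 0.586
finger_force: 0.0
index_pin 0.61 [318.208 205.296] [0.5075 0.3211 0.007 ]
pin_stand 0.61 [318.72  201.024] [0.5047 0.3211 0.    ]
index_pin 0.83 310 330 206 231 [0.50627587 0.32043242 0.06      ]
pin_stand 0.83 294 344 181 238 [0.4992974  0.31841476 0.06      ]
```

View pics/w6c.png

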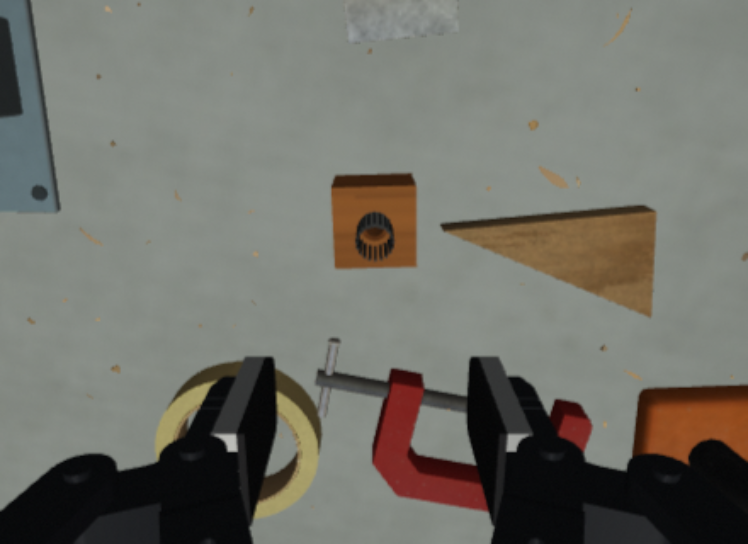

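The stand and pin head are clear at full-picture (320,217), with nothing else between the fingers. Descending over it.

```bash
python3 to.py '[.507,.3207,.047]'
```

```text
z 0.2052 tool delta mm [  2.4   1.4 158.2] F [ 0.64 -0.49 -1.14]
```

```bash
python3 -m handwheel '[[[0.05,0.002,0.001,0.03,0],[0.05,0,0,0.03,0],[0.05,0,0,0.03,0],[0.05,0,0,0.03,0],[0.05,0,0,0.02,0],[0.05,0,0,0.013,0],[0.05,0,0,0,0],[0.05,0,0,0,0],[0.05,0,0,0,0]]]'; python3 to.py '[.507,.3207,.047]'
```

```text
time: 15.97
eef_pos: [0.5091, 0.3217, 0.0543]
tcp_rot: [-0.1, 0.995, 0.0, 0.002]
contact_force: [0.5, -0.2, -0.5]
opening: 0.588
finger_force: 0.0
z 0.0543 tool delta mm [ 2.2 -0.6  7.3] F [ 0.46 -0.18 -0.54]
```

```bash
python3 -m handwheel '[[[0.05,0.002,-0.0005,0.008,0],[0.05,0,0,0,0],[0,0,0,0,0],[0,0,0,0,0],[0,0,0,0,0],[0,0,0,0,0],[0,0,0,0,0],[0,0,0,0,0]]]' 40
```

```text
time: 16.63
eef_pos: [0.506, 0.3216, 0.0452]
tcp_rot: [-0.1, 0.995, 0.001, 0.001]
contact_force: [-2.3, 4.3, 3.9]
opening: 0.194
finger_force: 39.1
```

```bash
python3 -m handwheel '[[[0,0,0,-0.01,0],[0,0,0,-0.01,0],[0,0,0,-0.02,0],[0,0,0,-0.03,0],[0,0,0,-0.03,0],[0,0,0,-0.03,0],[0,0,0,-0.03,0],[0,0,0,0,0],[0,0,0,0,0]]]'; python3 to.py '[.4873,.0185,.205]'
```

```text
time: 17.38
eef_pos: [0.5071, 0.3202, 0.2066]
tcp_rot: [-0.1, 0.995, -0.0, 0.002]
contact_force: [0.4, -0.3, -0.2]
opening: 0.196
finger_force: 39.8
z 0.2066 tool delta mm [  79.5 -291.7    1.5] F [ 0.45 -0.26 -0.16]
```

```bash
python3 -m handwheel '[[[0,0.0099,-0.0364,0,0],[0,0.0099,-0.0364,0,0],[0,0.0099,-0.0364,0,0],[0,0.0099,-0.0364,0,0],[0,0.0099,-0.0364,0,0],[0,0.0099,-0.0364,0,0],[0,0.0099,-0.0364,0,0],[0,0.0099,-0.0364,0.01,0],[0,0,0,0.015,0],[0,0,0,0,0],[0,0,0,0,0]]]'; python3 to.py '[.4873,.0185,.175]'
python3 look.py w7 counter_guide index_pin
python3 - <<'E'
from h import *
c=cam("wrist"); s=get_state(); M=R.from_quat(s["tcp_rot"]).as_matrix()
for r in viewer.outline_of("wrist","index_pin")[:2]:
    ys,xs=np.nonzero(r["mask"]); k=ys<ys.min()+4; print(r["confidence"],xs.min(),xs.max(),ys.min(),ys.max(),xs[k].mean())
# predicted foot centre px if pin on TCP axis
p,f,T=c
for nm,P in(("foot",s["eef_pos"]+M@[0,0,.038]),("guide",np.array([.4873,.0185,.121]))):
    q=T[:3,:3].T@(P-T[:3,3]); print(nm,p["cx"]+f*q[0]/-q[2],p["cy"]-f*q[1]/-q[2])
im=cv2.imread("pics/w7.png"); cv2.imwrite("pics/w7c.png",cv2.resize(im[200:330,230:400],(785,600),interpolation=cv2.INTER_CUBIC))
E
```

```text
time: 18.3
eef_pos: [0.4843, 0.0191, 0.1767]
tcp_rot: [-0.1, 0.995, 0.001, -0.003]
contact_force: [0.5, 1.6, 0.1]
opening: 0.196
finger_force: 39.9
z 0.1767 tool delta mm [-2.9 -1.2  1.7] F [0.46 1.6  0.06]
counter_guide 0.98 [319.872 261.6  ] [0.485 0.019 0.121]
index_pin 0.93 [317.504 276.48 ] [0.5445 0.0296 0.007 ]
0.81 297 340 273 360 318.6666666666667
foot 320.6350422456133 271.85813436089404
guide 317.27513707649575 259.5391653771863
```

View pics/w7c.png

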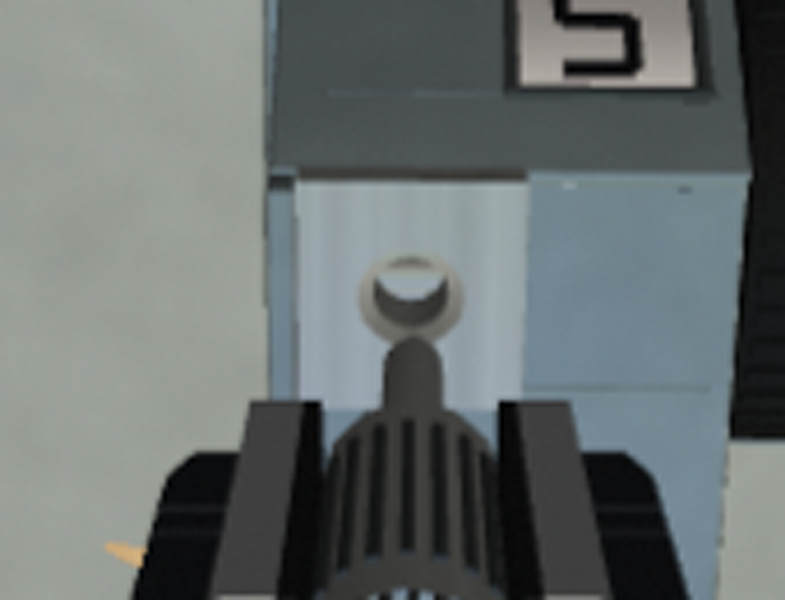

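```bash
python3 - <<'E'
from h import *
c=cam("wrist"); s=get_state(); M=R.from_quat(s["tcp_rot"]).as_matrix(); e=s["eef_pos"]; print(e)
h=M.T@(atz(c,(319.1,264.9),.121)-e); g=M.T@(atz(c,(319.5,273.2),e[2]-.038)-e)
print("hole",h*1e3,"foot rim",g*1e3,"move(with rim r 2.2)",(h-g)*1e3+[2.2,0,0])
E
```

```text
[0.4864528  0.02029609 0.17971197]
hole [-4.39890919 -0.78662539 58.71393386] foot rim [-0.80786774 -0.62712005 38.00052058] move(with rim r 2.2) [-1.39104146 -0.15950534 20.71341328]
```

```bash
python3 -m handwheel '[[[0,-0.0014,-0.0002,0.007,0],[0,0,0,0.006,0],[0,0,0,0,0],[0,0,0,0,0],[0,0,0,0,0],[0,0,0,0,0]]]'; python3 - <<'E'
from h import *
c=cam("wrist"); im=viewer.read_camera("wrist"); print(get_state()["eef_pos"]); cv2.imwrite("pics/w8.png",im)
cv2.imwrite("pics/w8c.png",cv2.resize(im[225:305,267:373],(795,600),interpolation=cv2.INTER_CUBIC))
E
```

```text
time: 19.0
eef_pos: [0.4877, 0.0195, 0.1665]
tcp_rot: [-0.1, 0.995, -0.0, 0.0]
contact_force: [-0.1, -0.3, -1.1]
opening: 0.199
finger_force: 39.9
[0.48778896 0.0194747  0.16658685]
```

```bash
ls pics | wc -l
```

```text
19
```

Ten pictures viewed, so from here on I work by numbers only.

```bash
python3 - <<'E'
from h import *
c=cam("wrist"); viewer.read_camera("wrist"); s=get_state(); M=R.from_quat(s["tcp_rot"]).as_matrix(); e=s["eef_pos"]; print(e)
g=np.array(viewer.pinpoint("wrist","counter_guide")[0]["xy"])*[640,480]
m=viewer.outline_of("wrist","index_pin")[0]["mask"]; ys,xs=np.nonzero(m); top=ys.min(); u=np.median(xs[ys<top+6])
print("guide px",g,"pin top",u,top)
h=M.T@(atz(c,g,.121)-e); r=M.T@(atz(c,(u,top),e[2]-.038)-e); print(h*1e3,r*1e3,"move",(h-r)*1e3+[2.2,0,0])
h=cv2.cvtColor(cv2.imread("pics/w8.png"),6)
print(h[240:285:1,316:322].mean(1).astype(int).tolist())
E
```

```text
[0.48776367 0.01944804 0.16659975]
guide px [323.008 266.016] pin top 319.5 272
[ 0.30075583  1.43378201 45.59933349] [-0.1120891  -0.60850224 38.00017609] move [2.61284494 2.04228425 7.5991574 ]
[161, 161, 161, 161, 161, 161, 161, 161, 161, 161, 161, 161, 161, 161, 160, 149, 120, 122, 147, 160, 163, 165, 165, 165, 146, 92, 63, 63, 63, 62, 63, 80, 94, 76, 62, 60, 59, 59, 60, 60, 60, 60, 60, 61, 61]
```

```bash
python3 - <<'E'
from h import *
h=cv2.cvtColor(cv2.imread("pics/w8.png"),6)
for r in(262,266,268,280): print(r,h[r,300:340].tolist())
c=cam("wrist"); s=get_state(); M=R.from_quat(s["tcp_rot"]).as_matrix(); e=s["eef_pos"]
for px,z in(((319.5,265.9),.121),((319.5,255),.121),((319.5,273),e[2]-.038),((319.5,272),e[2]-.038)): print(px,(M.T@(atz(c,px,z)-e)*1e3).round(2))
E
```

```text
262 [161, 160, 159, 160, 161, 164, 164, 160, 146, 147, 137, 88, 72, 114, 158, 165, 165, 165, 165, 165, 165, 166, 166, 166, 162, 135, 81, 67, 115, 136, 137, 146, 158, 159, 159, 162, 166, 168, 171, 169]
266 [161, 161, 160, 161, 162, 164, 164, 156, 135, 132, 128, 101, 65, 65, 66, 65, 65, 65, 64, 64, 62, 60, 57, 56, 53, 51, 51, 77, 121, 123, 124, 135, 158, 158, 160, 163, 166, 169, 171, 169]
268 [161, 160, 160, 160, 162, 163, 165, 160, 134, 127, 125, 120, 98, 73, 66, 67, 66, 66, 64, 62, 60, 60, 57, 54, 52, 57, 79, 106, 118, 118, 122, 141, 157, 158, 161, 163, 165, 169, 170, 169]
280 [162, 161, 161, 161, 161, 165, 165, 167, 167, 167, 164, 163, 147, 64, 52, 54, 56, 59, 60, 62, 62, 64, 64, 64, 64, 93, 157, 164, 161, 159, 157, 157, 158, 159, 161, 163, 167, 171, 170, 168]
(319.5, 265.9) [ 0.41 -0.6  45.58]
(319.5, 255) [ 7.09 -0.61 45.57]
(319.5, 273) [-0.69 -0.63 38.  ]
(319.5, 272) [-0.09 -0.63 38.  ]
```

```bash
python3 -m handwheel '[[[0,0.0024,0.0001,0,0],[0,0,0,0.003,0],[0,0,0,0.003,0],[0,0,0,0,0],[0,0,0,0,0]]]' 20 | grep -E "eef|contact"
```

```text
eef_pos: [0.4849, 0.0191, 0.1599]
contact_force: [0.4, 1.0, -0.1]
```

```bash
python3 -m handwheel '[[[0,0,0,0.0015,0],[0,0,0,0.0015,0],[0,0,0,0,0]]]' | grep -E "eef|contact"
```

```text
eef_pos: [0.4851, 0.0191, 0.157]
contact_force: [0.1, -0.0, -0.7]
```

```bash
python3 -m handwheel '[[[0,0,0,0.0015,0],[0,0,0,0.0015,0],[0,0,0,0,0]]]' | grep -E "eef|contact"
```

```text
eef_pos: [0.485, 0.0191, 0.1539]
contact_force: [-0.1, 0.2, -1.3]
```

```bash
python3 -m handwheel '[[[0,0,0,0.0015,0],[0,0,0,0.0015,0],[0,0,0,0,0]]]' | grep -E "eef|contact"
```

```text
eef_pos: [0.485, 0.0191, 0.1509]
contact_force: [0.1, -0.1, -0.7]
```

```bash
python3 -m handwheel '[[[0,0,0,0.0015,0],[0,0,0,0.0015,0],[0,0,0,0,0]]]' | grep -E "eef|contact"
```

```text
eef_pos: [0.485, 0.0192, 0.1479]
contact_force: [-0.3, -1.1, -0.8]
```

Eleven millimetres in, without any contact. Carrying on to the index wheel.

```bash
python3 -m handwheel '[[[0,0,0,0.0015,0],[0,0,0,0.0015,0],[0,0,0,0,0]]]' | grep -E "eef|contact"
```

```text
eef_pos: [0.485, 0.0192, 0.1449]
contact_force: [0.1, -0.1, -0.8]
```

```bash
python3 -m handwheel '[[[0,0,0,0.0015,0],[0,0,0,0.0015,0],[0,0,0,0,0]]]' | grep -E "eef|contact"
```

```text
eef_pos: [0.485, 0.0191, 0.142]
contact_force: [0.1, 0.2, -0.2]
```

```bash
python3 -m handwheel '[[[0,0,0,0.0015,0],[0,0,0,0.0015,0],[0,0,0,0,0]]]' | grep -E "eef|contact"
```

```text
eef_pos: [0.485, 0.0192, 0.1389]
contact_force: [-0.6, 0.1, 0.0]
```

```bash
python3 -m handwheel '[[[0,0,0,0.0015,0],[0,0,0,0.0015,0],[0,0,0,0,0]]]' | grep -E "eef|contact"
```

```text
eef_pos: [0.485, 0.0191, 0.1359]
contact_force: [-0.3, -0.0, -0.6]
```

```bash
python3 -m handwheel '[[[0,0,0,0.0015,0],[0,0,0,0.0015,0],[0,0,0,0,0]]]' | grep -E "eef|contact"
```

```text
eef_pos: [0.4848, 0.019, 0.1331]
contact_force: [-1.4, -0.8, 0.1]
```

```bash
python3 -m handwheel '[[[0,0,0,0.0015,0],[0,0,0,0.0015,0],[0,0,0,0,0]]]' | grep -E "eef|contact"
```

```text
eef_pos: [0.4844, 0.019, 0.1297]
contact_force: [-2.0, -1.8, -0.4]
```

```bash
python3 -m handwheel '[[[0,0,0,0.001,0],[0,0,0,0.0005,0],[0,0,0,0,0]]]' | grep -E "eef|contact"
```

```text
eef_pos: [0.4845, 0.0191, 0.1283]
contact_force: [-4.2, -0.8, 1.0]
```

```bash
python3 -m handwheel '[[[0,0,0,0.001,0],[0,0,0,0,0]]]' | grep -E "eef|contact"
```

```text
eef_pos: [0.4849, 0.0192, 0.1275]
contact_force: [-3.6, -0.9, 0.9]
```

```bash
python3 -m handwheel '[[[0,0.0005,0,0.0008,0],[0,0,0,0,0]]]' | grep -E "eef|contact"
```

```text
eef_pos: [0.4847, 0.019, 0.1269]
contact_force: [-3.3, 0.2, 1.8]
```

```bash
python3 -m handwheel '[[[0,0,0,0.0007,0],[0,0,0,0,0]]]' | grep -E "eef|contact"
```

```text
eef_pos: [0.4848, 0.019, 0.1263]
contact_force: [-3.1, -1.2, 1.6]
```

```bash
python3 -m handwheel '[[[0,0,0,0.0006,0],[0,0,0,0,0]]]' | grep -E "eef|contact"
```

```text
eef_pos: [0.4848, 0.019, 0.1261]
contact_force: [-5.3, -0.8, 4.2]
```

```bash
python3 -m handwheel '[[[0,0,0,0.0006,0],[0,0,0,0,0]]]' | grep -E "eef|contact"
```

```text
eef_pos: [0.4849, 0.019, 0.1261]
contact_force: [-5.4, 0.2, 6.6]
```

```bash
python3 -m handwheel '[[[0,0,0,0.0005,0],[0,0,0,0,0]]]' | grep -E "eef|contact"
```

```text
eef_pos: [0.4849, 0.019, 0.126]
contact_force: [-7.4, -0.2, 9.0]
```

The head is home: z stalls at 0.126 while the force rises. Releasing and withdrawing.

```bash
python3 -m handwheel '[[[0,0.0003,0,-0.001,0],[0.05,0,0,0,0],[0.05,0,0,0,0],[0.05,0,0,0,0],[0.05,0,0,0,0],[0.05,0,0,-0.01,0],[0.05,0,0,-0.02,0],[0.05,0,0,-0.03,0],[0.05,0,0,-0.03,0],[0.05,0,0,0,0],[0.05,0,0,0,0],[0.05,0,0,0,0]]]'
python3 - <<'E'
from h import *
c=cam("wrist"); im=viewer.read_camera("wrist"); cv2.imwrite("pics/w9.png",im)
r=viewer.outline_of("wrist","index_pin")[0]; ys,xs=np.nonzero(r["mask"]); print(r["confidence"],xs.min(),xs.max(),ys.min(),ys.max())
p,f,T=c
def px(P): q=T[:3,:3].T@(P-T[:3,3]); return (p["cx"]+f*q[0]/-q[2],p["cy"]-f*q[1]/-q[2])
for z in(.121,.155): # predicted silhouette of a home head
    a=[px(np.array([.4873+.009*np.cos(t),.0187+.009*np.sin(t),z])) for t in np.linspace(0,6.28,40)]; a=np.array(a); print(z,a.min(0),a.max(0))
E
```

```text
time: 24.37
eef_pos: [0.4844, 0.019, 0.2157]
tcp_rot: [-0.1, 0.995, -0.0, 0.0]
contact_force: [-0.6, 0.7, -0.3]
opening: 0.584
finger_force: 0.0
0.64 304 333 231 269
0.121 [306.19286335 231.20450671] [331.54469495 255.1979299 ]
0.155 [304.42576736 247.52477678] [333.53754824 274.62465223]
```

The pin's silhouette (columns 304–333, foot-side row 231) matches a head seated on the bush, and the gripper is clear.

```bash
python3 -c "
from plant import sign_off; print(sign_off())"
```

```text
the job is handed in; nothing more can be done
None
```

The job is handed in at about 24 s (no verdict came back): the 5 is in the counter window, the index pin's head sits home in the bush, the gripper is clear, no force I read passed about 12 N, and I touched no bystander.

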